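Set the cookbook stand's leg to its mark and hold it clamped

ROBOT

A 6-joint arm with a two-finger parallel gripper is mounted at the origin on the work surface; the furniture and walls round the work are solid. World frame = base frame: x ahead of the robot, y to its left, z up, the work surface at z = 0. Lengths are in m, angles in rad, forces in N, time in s.
With the tool pointing down it reaches from about 0.25 to 0.725 m from the base axis. Payload 4 kg.
Tool frame: the origin (TCP) lies midway between the tips of the shut fingers; the grasp point (between the pads) lies grip_point_offset behind it (grip_point_offset is the distance from the TCP to the grasp point, in m); z points along the fingers, y is the line along which they close (so a half turn about z gives the same grasp; the last joint's range is limited). The gripper opens to 85 mm and grips with 20 to 120 N. Pads are 22 mm wide; open, the fingers measure 114 mm over their backs; the gripper's body (76 mm by 85 mm) begins 54 mm behind the grasp point. The pads swing forward as they close: fully open they stand 13 mm farther back than shut.
Start: joints at [-1.195, 0.241, 0.005, 1.335, 0, 1.571], TCP at [0.184, -0.465, 0.231] pointing down, gripper open.
Joint ranges: [-2.72, 2.72], [-1.05, 1.87], [-1.09, 1.28], [-1.99, 2.15], [-1.42, 1.44], [-3.14, 3.14]. Speed limits (rad/s): [2.79, 2.79, 3.14, 3.14, 3.14, 3.14].

INTERFACE

Orientations are given as a unit quaternion [x, y, z, w].
In Python, from workcell import * gives the robot as it stands. The module is installed in compiled form; this text tells all that it offers.
- The arm moves only by the tool arm_command, never from a script. Its arguments are lists of equal length, an entry for each row: "slide": the shift along the tool's x, y, z in cm, a list of three; "spin": the turn about the tool's z in degrees. A call has exactly 5 rows; each row is the pose to reach, as a shift and turn from the pose commanded when the call began, along the tool's axes at that moment; what a row does not reach only later rows make up. A row lasts 1/8 s, in which the tool goes at most 62.5 mm and 10.7 degrees, less where a joint would pass 70% of its speed; a pose out of reach is approached as far as the arm can. A call with a gripper value outside its range is refused whole. "jaw" is the finger opening in cm, from 0 to 8.54, set as the call begins (left out, the last holds). The fingers move at their own pace and stop on an object; the grip force is fixed at half the most. Time passes only in rows, so rows that repeat a pose let the fingers close, or fill a call up. It gives the time, the measured TCP pose, the force, the opening and the grip force at its end, in the units of the state.
- get_obs(): the state, without advancing time (a new reading comes with each control period).
- camera(name): name is "scene" or "top" or "wrist"; returns a dict with "pixels" (400x640x3 uint8, red, green, blue), "range_z" (400x640 float32, m along the optical axis (not along the pixel's ray), 0 where there is no reading), "intrinsics" (3x3 intrinsics, pixels), "rvec" (rotation vector, rad) and "tvec" (3), from world to camera coordinates, as OpenCV has them. Camera axes: x right, y down, z forward; pixel columns grow to the right and rows downward; lengths in m; the calibration is good to about 2 mm. The wrist camera is an equidistant fisheye: a pixel r from the principal point sees the ray r / f radians off the axis. A picture is of the moment at which its call begins.
- job_done(): hands the job in; it is judged then, once.
Trained networks look in a picture, given as the dict that the camera call returned (one of the last four; its "shot" number tells which), for a name from the list of things; names that differ only in an ending like _2 or _b are one class to them, and where a whole thing is asked for, a point or a joint stands for the part that bears it (a point fixed in the world has none). Each returns a list of dicts, best first, with "confidence" (0 to 1); they miss things now and then, are a little off and sometimes report something else, mostly with a low value. They report only what shows in the picture. A call takes as long as a camera call. They do not tell look-alikes from the thing itself.
- recognise(picture, thing): "centre" ([column, row] in pixels, amid what is visible of it).
- landmark_of(picture, thing): "centre" ([column, row] in pixels: a listed point, or the origin of a listed thing).
The state is a dict: "clock": time; "joint_pos": joint angles; "joint_vel": joint speeds; "tau": joint torques, N m; "eef_pos": TCP position; "tool_rot": TCP orientation; "ft_force": force on the tool from outside, world axes, zero at the start; "ft_torque": the same for the moment, N m; "grip_width": finger opening in m; "grasp_force": force on a finger pad.
Only numpy, scipy, OpenCV 4.12 (cv2) and the standard library are available. Lean on these libraries where they do the work, as an engineer would, in place of code of your own. Each camera call takes 0.05 s, during which the arm holds its last target. There are 200 camera calls.

TASK

A folded cookbook stand lies on its back, and a wine cork and a walnut have got into the slideway of its sprung leg: take both out and put them in the bowl first. Then grip the black cam lever over its pivot, pull the leg out until its index needle stands at the little pointed steel rider on the far rail and, keeping it at that mark, swing the lever fully home so that it lies along the leg. Finish while still holding: end with the lever pinched in the fingers, closed, and the leg held at the mark (it springs back if you let go), and leave the rider, the bowl and the other things where they are.

Things in the scene. Friction and masses are not known exactly. Their poses are not given: they have to be found in the camera images.
- stand: fixed cookbook stand lying flat: wooden panel 180 (x) x 300 (y) x 12 mm, origin under its centre on the worktop. Slideway along its y axis down the middle, 54 mm wide, floor 12 mm up, between aluminium rails 9 mm wide, tops 20 mm up. Book ledge on the far (+x) edge, top 28 mm up, inner face 77 mm from the middle. The aluminium leg lies in the +y part of the slideway and comes out towards -y.
- leg_slide (a joint): how far the leg is pulled out, m: 0 fully in (start), 0.145 at most; grows along the stand's -y. The leg is a bar 40 mm wide, top 23 mm above the worktop; its foot's front is 27 mm ahead (-y) of the lever's pivot. A spring pulls it back in with 2 N (in) to 4 N (out), also when the lever is closed: the lever does not lock it. It must come out 70 to 125 mm to meet the mark.
- leg_index (a point): tip of the leg's index needle, a thin dark bar across the leg 55 mm behind (+y of) the lever's pivot, on the leg's far (+x) side, 24 mm up. The axes are the stand's.
- mark_point (a point): point of the length mark: a dark steel rider 18 x 14 mm with a pointed tooth at its middle, its top 26 mm up, sitting on the far (+x) rail, at another place each time. The needle is at the mark when leg_index and mark_point have the same y in the stand's axes. It stands stiff (12 N) but must not be shifted.
- lever_turn (a joint): turn of the cam lever on the leg, rad: 0 open (it points across the slideway to the stand's -x side, a little to +y), 1.35 fully closed at its stop (it points along the leg to the stand's +y). Grows clockwise seen from above. Starts at 0 to 0.15, turns with 0.06 N m of friction and stays where it is put.
- lever: black plastic cam lever: straight bar 14 mm thick, 34 mm tall (40 to 74 mm above the worktop), from 20 mm on one side of its upright pivot to 66 mm on the other, ending in a round post of 18 mm diameter. Can be pinched across its 14 mm right over the pivot, and pulled and turned there. Origin on the pivot axis at worktop height.
- lever_hub (a point): point on the lever's pivot axis, 60 mm above the worktop: where to pinch. Below the lever is a steel cam disc, 30 to 38 mm up, 19 mm about the pivot.
- lever_end (a point): centre of the round post at the lever's free end, 62 mm from the pivot, 60 mm up; the line from lever_hub to it is the lever's direction.
- cork: wine cork lying in the slideway, diameter 24 mm, 40 mm long along its own y axis; origin at the lowest point under its middle (its axis is 12 mm above). 15 g.
- walnut: walnut standing in the slideway, diameter 32 mm at 14 mm above its foot, 32 mm tall; origin at its foot. 15 g.
- bowl: white pottery bowl with a band of pattern, 170 mm across the rim, 80 mm tall, loose, 0.45 kg, flat inside floor 94 mm wide and 10 mm up; origin under its centre at the worktop.
- tealight: bystander: tea light 38 mm wide, 16 mm tall; origin at its underside. Leave alone.
- glass: bystander: glass tumbler 81 mm wide, 93 mm tall; origin at its underside. Leave alone.
Mind the look-alikes: they are no part of the job. What is shaped like the cork but green is not meant. There is more than one size of the bowl; the job needs the larger.

How it is judged:
On the way, in this order (a step that is already met when the one before it is completed fails the run):
1. cork and walnut are both let go in the bowl (horizontal distance between each of cork, walnut and bowl below 0.065 m and z of each of cork, walnut in the frame of bowl below 0.07 m and contact force between each of cork, walnut and the fingers below 0.1 N), for 0.2 s.
2. the leg is at the mark with the lever still open (y of leg_index in the frame of mark_point between -0.006 and 0.006 m and value of joint lever_turn below 0.5 rad), for 0.2 s.
3. the lever is closed with the leg at the mark (y of leg_index in the frame of mark_point between -0.006 and 0.006 m and value of joint lever_turn above 1.15 rad), for 0.2 s.
At the end, for the whole second after the job is handed in: Cork and walnut lie in the upright bowl (within 65 mm of its axis); the needle stands within 6 mm of the mark along the rail, the leg still; the lever is turned at least 1.15 rad (of 1.35) and is gripped by the fingers with more than 8 N (all of step 1 and all of step 3 and contact force between the fingers and lever above 8 N and velocity of joint leg_slide between -0.01 and 0.01 m/s and angle between bowl's own z axis and vertical below 0.2 rad); the arm keeps its last pose, push and grip.
It fails at once if the lever is swung beyond 0.6 rad while the needle is more than 10 mm from the mark (value of joint lever_turn above 0.6 rad and not (y of leg_index in the frame of mark_point between -0.01 and 0.01 m)).
It fails at once if the mark rider is shifted by more than 4 mm (distance of mark_point from where it was at the start of the episode above 0.004 m).
It fails at once if the bowl is shoved by more than 5 cm (distance of bowl from where it was at the start of the episode above 0.05 m).
It fails at once if the tea light or the tumbler is moved by more than 3 cm (distance of any of tealight, glass from where it was at the start of the episode above 0.03 m).
It also fails if it takes over 64 s, if anything falls off the work surface, if the arm or the gripper's body presses on something with over 40 N, if the wrist force passes 120 N, or if a joint passes its speed limit or range.

## Working session

There is one attempt and no reset: what is moved stays moved. The work goes in short steps, Python scripts to look and compute and a tool call to move; the robot and the scene stay as the last step left them, time stands still between calls to the robot, and variables do not carry over. Pictures are saved under pics/ and viewed, at most 10 in all, crops included, and the job is handed in when it is done.

Besides the shell and the picture viewer there is one more tool, called after ">>>" by a JSON object that holds its "api" and its "payload", one argument or row to a line. arm_command: Moves the arm, as the interface text tells. Its arguments: {"type":"object","properties":{"slide":{"type":"array","items":{"type":"array","items":{"type":"number"}}},"spin":{"type":"array","items":{"type":"number"}},"jaw":{"type":"number"}},"required":["slide","spin"]}

```bash
mkdir -p pics; cat > h.py <<'E'
from workcell import *
import numpy as np, cv2
from scipy.spatial.transform import Rotation as R
def ray(p,px):
    K=np.array(p["intrinsics"]);Rm=R.from_rotvec(np.ravel(p["rvec"])).as_matrix();t=np.ravel(p["tvec"])
    d=np.array([(px[0]-K[0,2])/K[0,0],(px[1]-K[1,2])/K[1,1],1.])
    return -Rm.T@t, Rm.T@d
def atz(p,px,z):
    o,d=ray(p,px); return o+d*(z-o[2])/d[2]
def atdepth(p,px):
    o,d=ray(p,px); r=p["range_z"][int(round(px[1])),int(round(px[0]))]; return o+d*r
def save(p,n,crop=None,s=1):
    im=p["pixels"][:,:,::-1]
    if crop: im=im[crop[1]:crop[3],crop[0]:crop[2]]
    cv2.imwrite("pics/"+n,cv2.resize(im,None,fx=s,fy=s,interpolation=cv2.INTER_CUBIC))
E
cat > a.py <<'E'
from h import *
np.set_printoptions(precision=4,suppress=True)
P={}
for c in("top","scene"):
    p=camera(c);P[c]=p
    Z=dict(lever_hub=.06,lever_end=.06,leg_index=.024,mark_point=.026,cork=.012,walnut=.014,bowl=0,stand=0,tealight=0,glass=0,lever=0)
    for n,z in Z.items():
        for f in(landmark_of,recognise):
            if f is recognise and n in("lever_hub","lever_end","leg_index","mark_point","lever"):continue
            for r in f(p,n)[:3]:
                print(c,n,f.__name__[:4],np.round(r["centre"]),round(r["confidence"],2),atz(p,r["centre"],z)[:2],"d",atdepth(p,r["centre"]))
save(P["top"],"top.png");save(P["scene"],"scene.png")
o=get_obs();print(o["eef_pos"],o["tool_rot"],o["clock"],grip_point_offset if "grip_point_offset" in globals() else None)
E
python3 a.py
```

```text
top lever_hub call [248. 190.] 0.64 [0.5175 0.0996] d [0.5175 0.0998 0.0591]
top lever_end call [244. 218.] 0.64 [0.4504 0.1087] d [0.4505 0.1066 0.0697]
top leg_index call [224. 185.] 0.76 [0.5328 0.165 ] d [0.5339 0.1686 0.0103]
top mark_point call [271. 174.] 0.56 [0.5571 0.0484] d [0.5577 0.0492 0.021 ]
top cork call [360. 171.] 0.71 [ 0.5612 -0.1723] d [ 0.5599 -0.1713  0.0236]
top cork call [356. 202.] 0.69 [ 0.4842 -0.1611] d [ 0.4841 -0.1608  0.0156]
top cork call [307. 178.] 0.56 [ 0.5476 -0.0399] d [ 0.5455 -0.041   0.0336]
top cork call [359. 200.] 0.69 [ 0.4883 -0.1679] d [ 0.4878 -0.167   0.0242]
top cork call [310. 177.] 0.58 [ 0.5496 -0.0485] d [ 0.5474 -0.0494  0.0338]
top cork call [365. 172.] 0.56 [ 0.5585 -0.1851] d [ 0.5573 -0.1841  0.0229]
top walnut call [283. 184.] 0.52 [0.5338 0.0211] d [0.5318 0.0183 0.038 ]
top walnut call [247. 199.] 0.63 [0.4985 0.1116] d [0.496  0.1005 0.0674]
top walnut call [282. 185.] 0.52 [0.5303 0.0219] d [0.5282 0.0188 0.0409]
top bowl call [432. 169.] 0.88 [ 0.5624 -0.3541] d [ 0.5612 -0.3512  0.0105]
top bowl call [441. 164.] 0.89
[... 2138 characters left out ...]
stand call [236. 221.] 0.52 [ 0.5622 -0.3467] d [ 0.6292 -0.324   0.0471]
scene stand call [382. 225.] 0.98 [0.5235 0.0727] d [0.5506 0.072  0.0184]
scene tealight call [299. 193.] 0.41 [ 0.3832 -0.1923] d [ 0.3971 -0.1899  0.0085]
scene tealight call [299. 194.] 0.41 [ 0.386 -0.19 ] d [ 0.412  -0.1854  0.0159]
scene tealight call [233. 205.] 0.2 [ 0.4755 -0.3791] d [ 0.5037 -0.3695  0.0184]
scene glass call [291. 254.] 0.57 [ 0.6927 -0.162 ] d [ 0.7197 -0.1565  0.0214]
scene glass call [292. 238.] 0.96 [ 0.6231 -0.17  ] d [ 0.721  -0.1509  0.0727]
scene glass call [409. 217.] 0.27 [0.4743 0.1517] d [0.5061 0.1489 0.0208]
[ 0.1835 -0.4651  0.2313] [ 0.9824  0.1868 -0.      0.    ] 1.8 0.0187
```

```bash
python3 -c "
import cv2
i=cv2.imread('pics/top.png');cv2.imwrite('pics/topc.png',cv2.resize(i[80:300,190:490],None,fx=2.66,fy=2.66,interpolation=cv2.INTER_CUBIC))"
```

```text
(no output)
```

View pics/topc.png

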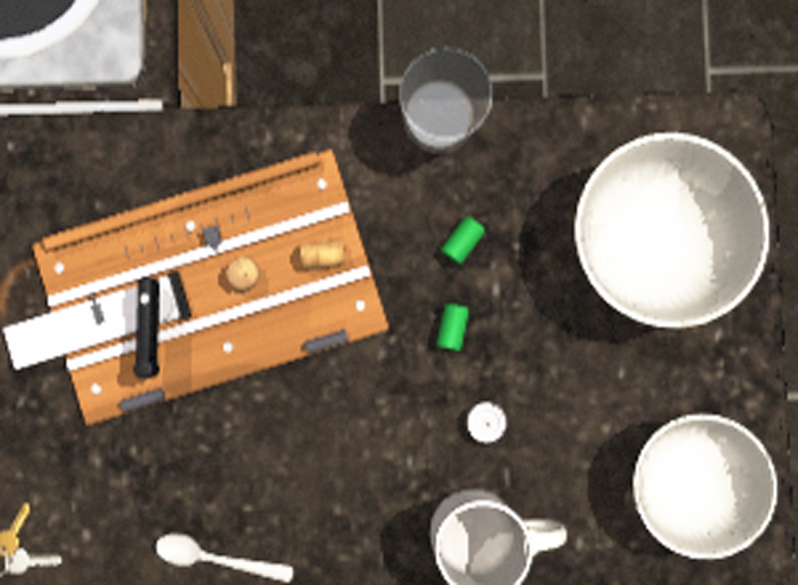

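The top view shows the brown cork at (311,175), with two green look-alikes at (364,170) and (360,202) that are not meant. The walnut is at (281,183). Of the two bowls, the larger is at (443,166) and the smaller at (456,262). The rider is at (270,169). The bowl meant is the larger one, and the crop already confirms all of these. Next I measure from depth and colour.

```bash
cat > b.py <<'E'
from h import *
np.set_printoptions(precision=4,suppress=True)
p=camera("top");K=p["intrinsics"]
def cloud(p):
    v,u=np.mgrid[0:400,0:640];K=np.array(p["intrinsics"]);z=p["range_z"]
    Rm=R.from_rotvec(np.ravel(p["rvec"])).as_matrix();t=np.ravel(p["tvec"])
    c=np.stack([(u-K[0,2])/K[0,0]*z,(v-K[1,2])/K[1,1]*z,z],-1)
    return (c-t)@Rm
W=cloud(p)
def box(n,c,r,zmin,zmax=1):
    m=(np.hypot(*(W[...,:2]-c).transpose(2,0,1))<r)&(W[...,2]>zmin)&(W[...,2]<zmax)
    q=W[m];_,s,vt=np.linalg.svd(q[:,:2]-q[:,:2].mean(0),full_matrices=False)
    print(n,len(q),"mean",q.mean(0),"mid",(q.min(0)+q.max(0))/2,"dir",vt[0],"s",s/np.sqrt(len(q)),"zmax",q[:,2].max())
box("cork",[.548,-.045],.03,.025);box("walnut",[.533,.02],.024,.026)
box("bowlrim",[.57,-.375],.1,.07);box("lever",[.49,.1],.09,.065);box("glass",[.69,-.16],.06,.08)
a=[190,80]
f=lambda x,y:(x/2.66+190-.3,y/2.66+80-.3)
for n,(x,y),z in [("railL",(48,302),.02),("railR",(348,208),.02),("rail2L",(68,365),.02),("rail2R",(369,272),.02),
 ("cornNR",(387,327),.012),("cornNL",(86,425),.012),("tooth",(213,249),.026),("rider",(211,234),.026),("needle",(95,299),.024),("screw",(147,299),.074),("footL",(176,277),.023),("footR",(186,318),.023)]:
    print(n,atz(p,f(x,y),z)[:2])
E
python3 b.py
```

```text
cork 154 mean [ 0.5504 -0.0508  0.0322] mid [ 0.5509 -0.051   0.0314] dir [-0.1369  0.9906] s [0.0115 0.0067] zmax 0.03770300873316643
walnut 125 mean [0.534  0.0231 0.0361] mid [0.5341 0.0233 0.0351] dir [-0.9992 -0.0391] s [0.0078 0.0076] zmax 0.04388215897284761
bowlrim 646 mean [ 0.5685 -0.3771  0.0759] mid [ 0.5583 -0.3586  0.0765] dir [-0.8424 -0.5388] s [0.06  0.049] zmax 0.08302559400294153
lever 245 mean [0.4845 0.1061 0.0719] mid [0.486  0.1073 0.0719] dir [-0.9988  0.048 ] s [0.0258 0.0042] zmax 0.07865668669971144
glass 170 mean [ 0.6886 -0.1657  0.0883] mid [ 0.6818 -0.1634  0.087 ] dir [-0.9852  0.1716] s [0.0287 0.0257] zmax 0.09397357005505881
railL [0.5145 0.2074]
railR [ 0.5948 -0.0754]
rail2L [0.4552 0.1892]
rail2R [ 0.5342 -0.0934]
cornNR [ 0.4828 -0.1088]
cornNL [0.3987 0.1753]
tooth [0.5592 0.0509]
rider [0.5732 0.0525]
needle [0.5158 0.1622]
screw [0.5112 0.103 ]
footL [0.5343 0.0864]
footR [0.4958 0.0777]
```

```bash
cat >> h.py <<'E'
def rel(x,y,z,th=None):
    o=get_obs();Rm=R.from_quat(o["tool_rot"]).as_matrix();s=Rm.T@(np.array([x,y,z])-o["eef_pos"])*100
    cur=np.degrees(np.arctan2(Rm[1,0],Rm[0,0]))
    print("t",round(o["clock"],2),"eef",np.round(o["eef_pos"],4),"xang",round(cur,1),"slide",np.round(s,2),"spin",None if th is None else round((cur-th+180)%360-180,1),"w",round(o["grip_width"],4),"j",np.round(o["joint_pos"],2))
E
python3 -c "
from h import *
rel(.5504,-.0508,.20,8)"
```

```text
t 1.85 eef [ 0.1835 -0.4651  0.2313] xang 21.5 slide [ 49.33 -25.08   3.13] spin 13.5 w 0.0852 j [-1.2   0.24  0.01  1.34  0.    1.57]
```

>>> {"api": "arm_command", "payload": {
  "slide": [
    [6,-3,0],
    [12,-6,0],
    [17,-9,0.5],
    [22,-11.5,1],
    [27,-14,1.5]
  ],
  "spin": [3,6,9,12,13.5],
  "jaw": 6
}}

```text
clock: 2.48
eef_pos: [0.3845, -0.2341, 0.2165]
tool_rot: [0.998, 0.07, 0.0, 0.0]
ft_force: [0.1, -0.4, 0.9]
grip_width: 0.0601
grasp_force: 0.0
```

```bash
python3 -c "
from h import *
rel(.5504,-.0508,.18,8)"
```

```text
t 2.48 eef [ 0.3845 -0.2341  0.2165] xang 8.0 slide [ 18.98 -15.85   3.65] spin -0.0 w 0.0601 j [-0.55  0.15 -0.15  1.27 -0.    2.46]
```

>>> {"api": "arm_command", "payload": {
  "slide": [
    [4.8,-4,0.5],
    [9.6,-8,1.5],
    [14.4,-12,2.5],
    [19,-15.9,3.6],
    [19,-15.9,3.6]
  ],
  "spin": [0,0,0,0,0]
}}

```text
clock: 3.1
eef_pos: [0.5508, -0.0482, 0.1785]
tool_rot: [0.997, 0.073, -0.001, -0.0]
ft_force: [-0.6, 0.4, -0.3]
grip_width: 0.0599
grasp_force: 0.0
```

```bash
cat > w.py <<'E'
from h import *
np.set_printoptions(precision=4,suppress=True)
def fray(p,px):
    K=np.array(p["intrinsics"]);Rm=R.from_rotvec(np.ravel(p["rvec"])).as_matrix();t=np.ravel(p["tvec"])
    m=np.array([(px[0]-K[0,2])/K[0,0],(px[1]-K[1,2])/K[1,1]]);r=np.hypot(*m)
    d=np.r_[m/max(r,1e-9)*np.sin(r),np.cos(r)]
    return -Rm.T@t,Rm.T@d
def fz(p,px,z):
    o,d=fray(p,px);return (o+d*(z-o[2])/d[2])[:2]
def fproj(p,X):
    K=np.array(p["intrinsics"]);c=R.from_rotvec(np.ravel(p["rvec"])).as_matrix()@np.array(X)+np.ravel(p["tvec"])
    r=np.arctan2(np.hypot(*c[:2]),c[2]);u=c[:2]/np.hypot(*c[:2])*r
    return K[0,2]+K[0,0]*u[0],K[1,2]+K[1,1]*u[1]
E
cat > c.py <<'E'
from w import *
import sys
p=camera("wrist")
for n,z in [("cork",.024),("walnut",.028),("mark_point",.026),("lever_hub",.06),("lever_end",.06),("leg_index",.024)]:
    for r in (recognise if n in("cork","walnut") else landmark_of)(p,n)[:2]: print(n,np.round(r["centre"]),round(r["confidence"],2),fz(p,r["centre"],z))
save(p,sys.argv[1]);rel(.5504,-.0508,.014,8)
E
python3 c.py w1.png
```

```text
cork [323. 185.] 0.76 [ 0.5505 -0.0507]
cork [423. 245.] 0.71 [ 0.5004 -0.1684]
walnut [246. 191.] 0.79 [0.5347 0.0243]
walnut [160. 224.] 0.27 [0.4825 0.1214]
mark_point [224. 160.] 0.62 [0.5622 0.0499]
lever_hub [158. 210.] 0.62 [0.5122 0.1059]
lever_end [156. 262.] 0.63 [0.4526 0.1126]
leg_index [130. 185.] 0.69 [0.5207 0.1641]
leg_index [160. 213.] 0.19 [0.4936 0.1243]
t 3.45 eef [ 0.5488 -0.053   0.181 ] xang 7.9 slide [ 0.18 -0.2  16.7 ] spin -0.1 w 0.0599 j [-0.1   0.37  0.05  1.25 -0.    2.91]
```

View pics/w1.png

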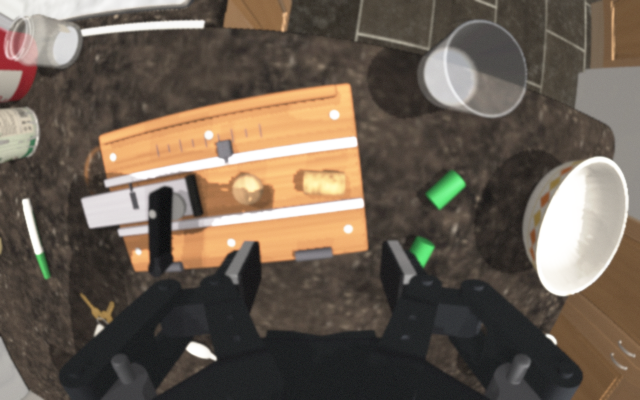

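The wrist view shows the cork at (323,185), lined up with the fingers, and the walnut at (246,191). The rider is at (224,150) and the lever hub at (160,205). Next I lower onto the cork, gripping it along its length.

>>> {"api": "arm_command", "payload": {
  "slide": [
    [0.1,-0.2,5],
    [0.1,-0.2,10],
    [0.1,-0.2,14],
    [0.1,-0.2,16],
    [0.1,-0.2,16.6]
  ],
  "spin": [0,0,0,0,0]
}}

```text
clock: 4.08
eef_pos: [0.5486, -0.0505, 0.0133]
tool_rot: [0.998, 0.069, -0.001, -0.0]
ft_force: [0.0, 0.1, 0.1]
grip_width: 0.0597
grasp_force: 0.0
```

>>> {"api": "arm_command", "payload": {
  "slide": [
    [0,0,0],
    [0,0,0],
    [0,0,0],
    [0,0,0],
    [0,0,0]
  ],
  "spin": [0,0,0,0,0],
  "jaw": 2.5
}}

```text
clock: 4.7
eef_pos: [0.5509, -0.0498, 0.0155]
tool_rot: [0.998, 0.07, 0.001, 0.0]
ft_force: [-0.7, 0.3, 5.3]
grip_width: 0.0387
grasp_force: 61.0
```

>>> {"api": "arm_command", "payload": {
  "slide": [
    [0,0,-3],
    [0,0,-6],
    [0,0,-9],
    [0,0,-12],
    [0,0,-15]
  ],
  "spin": [0,0,0,0,0]
}}

```text
clock: 5.32
eef_pos: [0.5496, -0.0495, 0.165]
tool_rot: [0.998, 0.07, -0.0, -0.0]
ft_force: [0.1, 0.1, 0.3]
grip_width: 0.0387
grasp_force: 60.5
```

```bash
python3 -c "
from h import *
p=camera('top')
for x,y in [(672,230),(672,134),(672,326),(576,230),(768,230)]: print(atz(p,(x/2.66+189.7,y/2.66+79.7),.08)[:2])
rel(.573,-.378,.165,8)"
```

```text
[ 0.55842618 -0.35771819]
[ 0.64280687 -0.36141304]
[ 0.47491841 -0.35406157]
[ 0.56081156 -0.27452767]
[ 0.55604907 -0.44062048]
t 5.38 eef [ 0.552  -0.0497  0.1695] xang 8.0 slide [-2.51 32.8   0.48] spin 0.0 w 0.0387 j [-0.09  0.37  0.03  1.22  0.    2.91]
```

>>> {"api": "arm_command", "payload": {
  "slide": [
    [-0.7,5.8,0],
    [-1.4,11.6,0],
    [-2.1,17.4,0],
    [-2.8,23.2,0],
    [-3.5,29,0]
  ],
  "spin": [0,0,0,0,0]
}}

```text
clock: 6.0
eef_pos: [0.5555, -0.3433, 0.1637]
tool_rot: [0.998, 0.07, -0.0, -0.0]
ft_force: [1.0, 0.1, -0.5]
grip_width: 0.0388
grasp_force: 60.4
```

>>> {"api": "arm_command", "payload": {
  "slide": [
    [0,0,4],
    [0,0,8],
    [0,0,11],
    [0,0,11.5],
    [0,0,11.5]
  ],
  "spin": [0,0,0,0,0]
}}

```text
clock: 6.62
eef_pos: [0.556, -0.3417, 0.0495]
tool_rot: [0.998, 0.07, 0.0, -0.0]
ft_force: [0.9, 0.4, 0.0]
grip_width: 0.0386
grasp_force: 60.5
```

>>> {"api": "arm_command", "payload": {
  "slide": [
    [0,0,0],
    [0,0,0],
    [0,0,-4],
    [0,0,-8],
    [0,0,-11.5]
  ],
  "spin": [0,0,0,0,0],
  "jaw": 6
}}

```text
clock: 7.25
eef_pos: [0.5563, -0.342, 0.1671]
tool_rot: [0.998, 0.07, 0.001, 0.001]
ft_force: [-0.1, 0.1, -0.6]
grip_width: 0.0601
grasp_force: 0.0
```

```bash
python3 - <<'E'
from w import *
p=camera('wrist')
for n,z in (("cork",.022),("bowl",.04)):
    for r in recognise(p,n)[:2]: print(n,np.round(r["centre"]),round(r["confidence"],2),fz(p,r["centre"],z))
save(p,'w2.png');rel(.534,.0237,.165,16)
E
```

```text
cork [324. 192.] 0.97 [ 0.5516 -0.3467]
cork [167. 160.] 0.87 [ 0.5639 -0.1842]
bowl [351. 190.] 0.97 [ 0.5616 -0.3689]
bowl [328. 332.] 0.65 [ 0.4005 -0.3721]
t 7.4 eef [ 0.5576 -0.3428  0.1682] xang 8.0 slide [  2.79 -36.62   0.16] spin -8.0 w 0.0599 j [-0.55  0.58  0.35  1.33  0.    2.45]
```

View pics/w2.png

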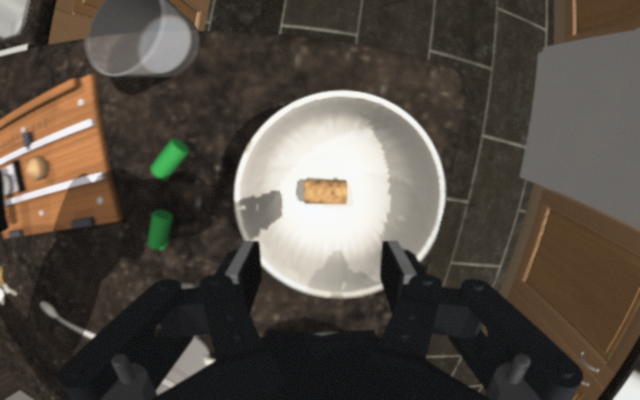

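The wrist view shows the cork in the large bowl at (324,192), near the middle. Next is the walnut.

>>> {"api": "arm_command", "payload": {
  "slide": [
    [0.4,-6,0],
    [0.9,-12,0],
    [1.4,-18,0],
    [1.9,-24,0],
    [2.3,-30,0]
  ],
  "spin": [-2,-4,-6,-8,-8]
}}

```text
clock: 8.02
eef_pos: [0.5356, -0.0395, 0.1633]
tool_rot: [0.99, 0.139, -0.001, -0.0]
ft_force: [1.1, 0.8, 0.1]
grip_width: 0.06
grasp_force: 0.0
```

```bash
python3 - <<'E'
from w import *
p=camera('wrist')
for r in recognise(p,"walnut")[:2]: print(np.round(r["centre"]),round(r["confidence"],2),fz(p,r["centre"],.028))
rel(.534,.0237,.015,16)
E
```

```text
[255. 174.] 0.88 [0.533  0.0229]
t 8.12 eef [ 0.535  -0.0359  0.1633] xang 16.5 slide [ 1.62 -5.71 14.84] spin 0.5 w 0.0601 j [-0.07  0.35 -0.02  1.2   0.    2.79]
```

>>> {"api": "arm_command", "payload": {
  "slide": [
    [0.8,-3,2],
    [1.5,-6.1,4],
    [1.5,-6.1,9],
    [1.5,-6.1,13],
    [1.5,-6.1,14.7]
  ],
  "spin": [0,0,0,0,0]
}}

```text
clock: 8.75
eef_pos: [0.5313, 0.0206, 0.0137]
tool_rot: [0.99, 0.139, -0.003, -0.0]
ft_force: [-0.6, -0.4, -0.3]
grip_width: 0.0598
grasp_force: 0.0
```

>>> {"api": "arm_command", "payload": {
  "slide": [
    [0,0,0],
    [0,0,0],
    [0,0,0],
    [0,0,0],
    [0,0,0]
  ],
  "spin": [0,0,0,0,0],
  "jaw": 2
}}

```text
clock: 9.38
eef_pos: [0.5346, 0.0213, 0.0179]
tool_rot: [0.99, 0.139, 0.001, 0.0]
ft_force: [-0.1, 0.7, -0.4]
grip_width: 0.0282
grasp_force: 59.1
```

>>> {"api": "arm_command", "payload": {
  "slide": [
    [0,0,-3],
    [0,0,-6],
    [0,0,-9],
    [0,0,-12],
    [0,0,-15]
  ],
  "spin": [0,0,0,0,0]
}}

```text
clock: 10.0
eef_pos: [0.5341, 0.0214, 0.1685]
tool_rot: [0.99, 0.139, 0.0, 0.0]
ft_force: [0.1, 0.6, -0.5]
grip_width: 0.0283
grasp_force: 59.2
```

```bash
python3 -c "
from h import *
rel(.563,-.38,.165,8)"
```

```text
t 10.0 eef [0.5341 0.0214 0.1685] xang 16.0 slide [-8.31 39.37  0.35] spin 8.0 w 0.0283 j [ 0.04  0.34 -0.02  1.21  0.    2.9 ]
```

>>> {"api": "arm_command", "payload": {
  "slide": [
    [-1.2,6,0],
    [-2.5,12,0],
    [-3.8,18,0],
    [-5.1,24,0],
    [-6.4,30,0]
  ],
  "spin": [2,4,6,8,8]
}}

```text
clock: 10.62
eef_pos: [0.5555, -0.2866, 0.1676]
tool_rot: [0.998, 0.07, 0.0, 0.0]
ft_force: [2.0, 0.3, -0.4]
grip_width: 0.0283
grasp_force: 59.2
```

```bash
python3 -c "
from h import *
rel(.563,-.38,.065,8)"
```

```text
t 10.62 eef [ 0.5555 -0.2866  0.1676] xang 8.0 slide [-0.57  9.35 10.26] spin 0.0 w 0.0283 j [-0.48  0.52  0.25  1.3   0.    2.53]
```

>>> {"api": "arm_command", "payload": {
  "slide": [
    [-0.3,5,0],
    [-0.5,9.1,3],
    [-0.5,9.1,7],
    [-0.5,9.1,10],
    [-0.5,9.1,10.2]
  ],
  "spin": [0,0,0,0,0]
}}

```text
clock: 11.25
eef_pos: [0.5611, -0.3742, 0.062]
tool_rot: [0.998, 0.07, -0.003, -0.002]
ft_force: [-1.6, 0.4, 0.1]
grip_width: 0.0283
grasp_force: 59.3
```

>>> {"api": "arm_command", "payload": {
  "slide": [
    [0,0,0],
    [0,0,0],
    [0,0,-4],
    [0,0,-8],
    [0,0,-12]
  ],
  "spin": [0,0,0,0,0],
  "jaw": 4.8
}}

```text
clock: 11.88
eef_pos: [0.5639, -0.3756, 0.1887]
tool_rot: [0.998, 0.07, 0.001, 0.001]
ft_force: [0.9, -0.4, 0.7]
grip_width: 0.0482
grasp_force: 0.0
```

```bash
python3 - <<'E'
from w import *
p=camera('wrist')
for n,z in (("cork",.022),("walnut",.026),("bowl",.04)):
    for r in recognise(p,n)[:2]: print(n,np.round(r["centre"]),round(r["confidence"],2),fz(p,r["centre"],z))
save(p,'w3.png',(200,60,480,320),2);rel(.512,.104,.18,177)
E
```

```text
cork [151. 163.] 0.9 [ 0.562  -0.1859]
cork [285. 188.] 0.87 [ 0.5532 -0.341 ]
walnut [323. 188.] 0.91 [ 0.5589 -0.3793]
bowl [303. 327.] 0.83 [ 0.3933 -0.3791]
bowl [304. 198.] 0.74 [ 0.5501 -0.3618]
t 12.07 eef [ 0.5644 -0.376   0.1883] xang 8.0 slide [  1.52 -48.27   0.66] spin -169.0 w 0.0481 j [-0.59  0.62  0.48  1.42  0.    2.41]
```

View pics/w3.png

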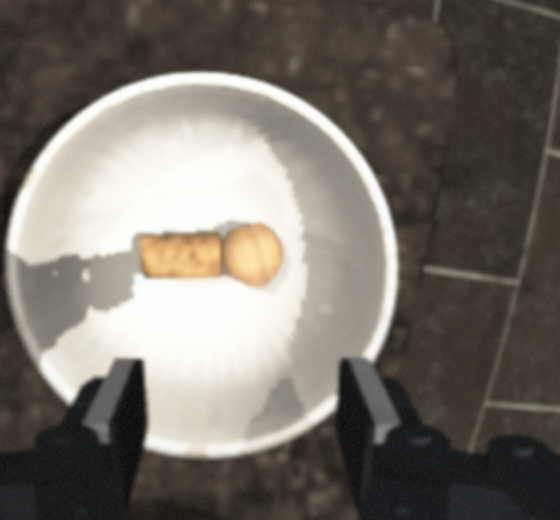

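Both are in the bowl: cork at crop (180,255), walnut at (252,253). I now travel to the lever, turning the tool for its swing.

>>> {"api": "arm_command", "payload": {
  "slide": [
    [0,-6,0],
    [0,-12,0],
    [0,-18,0],
    [0,-24,0],
    [0,-29,0]
  ],
  "spin": [-10,-20,-30,-40,-50],
  "jaw": 5
}}

```text
clock: 12.7
eef_pos: [0.5213, -0.086, 0.1844]
tool_rot: [0.873, 0.488, -0.001, -0.001]
ft_force: [1.4, 0.2, 0.1]
grip_width: 0.0501
grasp_force: 0.0
```

>>> {"api": "arm_command", "payload": {
  "slide": [
    [0,0,0],
    [0,0,0],
    [0,0,0],
    [0,0,0],
    [0,0,0]
  ],
  "spin": [-10,-20,-30,-40,-50]
}}

```text
clock: 13.32
eef_pos: [0.5219, -0.088, 0.1842]
tool_rot: [0.585, 0.811, -0.0, -0.001]
ft_force: [0.9, -0.6, 0.1]
grip_width: 0.0499
grasp_force: 0.0
```

>>> {"api": "arm_command", "payload": {
  "slide": [
    [0,0,0],
    [0,0,0],
    [0,0,0],
    [0,0,0],
    [0,0,0]
  ],
  "spin": [-10,-20,-30,-40,-50]
}}

```text
clock: 13.95
eef_pos: [0.5219, -0.0881, 0.1842]
tool_rot: [0.188, 0.982, -0.0, -0.001]
ft_force: [-0.3, -1.5, 0.1]
grip_width: 0.0499
grasp_force: 0.0
```

```bash
python3 -c "
from h import *
rel(.512,.04,.20,177)"
```

```text
t 13.95 eef [ 0.5219 -0.0881  0.1842] xang 158.4 slide [ 5.64 11.54 -1.58] spin -18.6 w 0.0499 j [-0.17  0.32 -0.01  1.24 -0.    0.21]
```

>>> {"api": "arm_command", "payload": {
  "slide": [
    [0.9,4,-0.4],
    [1.8,8,-0.8],
    [2.7,12,-1.2],
    [3.6,16.6,-1.6],
    [3.6,16.6,-1.6]
  ],
  "spin": [-5,-10,-15,-18.6,-18.6]
}}

```text
clock: 14.58
eef_pos: [0.5513, 0.082, 0.2004]
tool_rot: [0.027, 1.0, 0.0, -0.001]
ft_force: [-1.0, -0.1, -1.1]
grip_width: 0.0499
grasp_force: 0.0
```

```bash
cat > d.py <<'E'
from w import *
import sys
for k in range(2):
    p=camera("wrist")
    for n,z in [("mark_point",.026),("lever_hub",.06),("lever_end",.06),("leg_index",.024)]:
        for r in landmark_of(p,n)[:1]: print(n,np.round(r["centre"],1),round(r["confidence"],2),fz(p,r["centre"],z))
if len(sys.argv)>1: save(p,sys.argv[1],(120,60,520,320),2)
rel(.512,.104,.05,177)
E
python3 d.py w4.png
```

```text
mark_point [291.1 188.9] 0.5 [0.5572 0.0502]
lever_hub [342. 151.] 0.83 [0.5159 0.1033]
lever_end [343.   79.3] 0.58 [0.4502 0.1074]
leg_index [402.6 152.7] 0.55 [0.5245 0.1701]
mark_point [296.3 189.4] 0.79 [0.5576 0.0514]
lever_hub [350.5 149.7] 0.79 [0.515  0.1073]
lever_end [348.   80.1] 0.74 [0.4509 0.1084]
leg_index [402.6 151.7] 0.71 [0.5237 0.1661]
t 15.07 eef [0.5515 0.0783 0.2014] xang 176.6 slide [ 4.09  2.33 15.13] spin -0.4 w 0.0499 j [ 0.14  0.37  0.1   1.31 -0.    0.2 ]
```

View pics/w4.png

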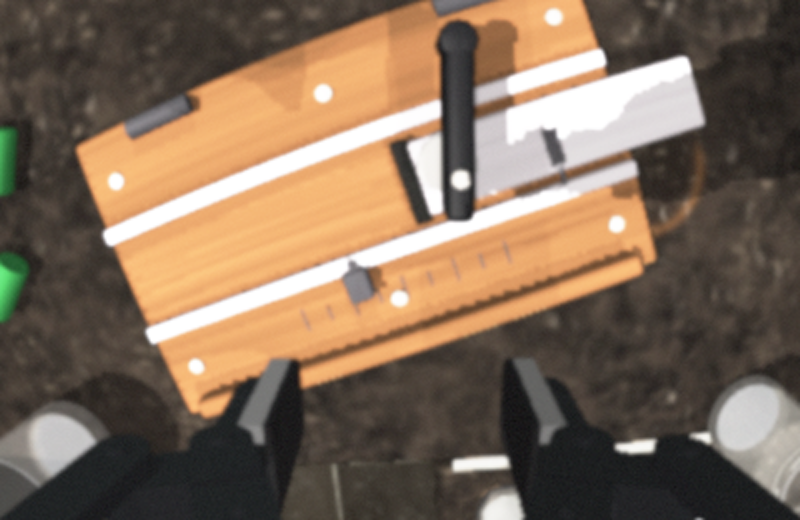

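The wrist view shows the lever's pivot screw at image (350,150), its post at (349,81), the rider's tooth tip at (295.5,191.5) and the needle tip near (402,151.5).

```bash
python3 - <<'E'
from w import *
np.set_printoptions(precision=4,suppress=True)
p=camera("wrist")
f=lambda c,r:(120+c/2-.25,60+r/2-.25)
for n,c,z in [("screw",(460,180),.074),("post",(458,42),.074),("tooth",(351,263),.026),("needle",(563,181),.024),("railA1",(110,243),.02),("railA2",(604,64),.02),("railB1",(150,340),.02),("railB2",(637,176),.02)]:
    print(n,fz(p,f(*c),z))
rel(.514,.104,.045,177.4)
E
```

```text
screw [0.5141 0.1058]
post [0.4536 0.1082]
tooth [0.5604 0.0505]
needle [0.5229 0.1652]
railA1 [ 0.5406 -0.0901]
railA2 [0.4606 0.1914]
railB1 [ 0.6009 -0.0749]
railB2 [0.5218 0.2092]
t 15.12 eef [0.5515 0.0785 0.2014] xang 176.6 slide [ 3.9   2.33 15.64] spin -0.8 w 0.0497 j [ 0.14  0.37  0.1   1.31 -0.    0.2 ]
```

>>> {"api": "arm_command", "payload": {
  "slide": [
    [2,1.2,1],
    [3.9,2.4,3],
    [3.9,2.4,8],
    [3.9,2.4,12],
    [3.9,2.4,15.6]
  ],
  "spin": [-0.8,-0.8,-0.8,-0.8,-0.8]
}}

```text
clock: 15.75
eef_pos: [0.5137, 0.1052, 0.0441]
tool_rot: [0.022, 1.0, -0.0, -0.0]
ft_force: [-0.6, -0.8, -1.1]
grip_width: 0.05
grasp_force: 0.0
```

>>> {"api": "arm_command", "payload": {
  "slide": [
    [0,0,0],
    [0,0,0],
    [0,0,0],
    [0,0,0],
    [0,0,0]
  ],
  "spin": [0,0,0,0,0],
  "jaw": 0
}}

```text
clock: 16.38
eef_pos: [0.515, 0.1058, 0.0467]
tool_rot: [0.022, 1.0, 0.001, 0.001]
ft_force: [-1.4, 1.6, 4.2]
grip_width: 0.0126
grasp_force: 62.7
```

```bash
python3 - <<'E'
from w import *
np.set_printoptions(precision=4,suppress=True)
o=get_obs();print(o["ft_force"],o["ft_torque"],o["grasp_force"],o["joint_pos"])
rel(o["eef_pos"][0]+.0327,o["eef_pos"][1]-.1154,o["eef_pos"][2],177.4)
E
```

```text
[-1.3659  1.6369  4.1502] [0.263  0.2882 0.0049] 62.6886248588562 [ 0.2023  0.4429 -0.2208  0.9043  0.0004  0.2469]
t 16.38 eef [0.515  0.1058 0.0467] xang 177.4 slide [ -3.78 -11.38  -0.  ] spin 0.0 w 0.0126 j [ 0.2   0.44 -0.22  0.9   0.    0.25]
```

>>> {"api": "arm_command", "payload": {
  "slide": [
    [-0.4,-1.1,0],
    [-0.8,-2.3,0],
    [-1.1,-3.4,0],
    [-1.5,-4.6,0],
    [-1.9,-5.7,0]
  ],
  "spin": [0,0,0,0,0]
}}

```text
clock: 17.0
eef_pos: [0.5317, 0.0476, 0.0466]
tool_rot: [0.022, 1.0, 0.001, 0.001]
ft_force: [-1.3, 3.4, 6.7]
grip_width: 0.0131
grasp_force: 63.4
```

>>> {"api": "arm_command", "payload": {
  "slide": [
    [-0.4,-1.1,0],
    [-0.8,-2.3,0],
    [-1.1,-3.4,0],
    [-1.5,-4.6,0],
    [-1.9,-5.7,0]
  ],
  "spin": [0,0,0,0,0]
}}

```text
clock: 17.62
eef_pos: [0.5483, -0.0099, 0.0466]
tool_rot: [0.022, 1.0, 0.001, 0.001]
ft_force: [-0.3, 5.6, 7.3]
grip_width: 0.0128
grasp_force: 63.2
```

```bash
cat > e.py <<'E'
from w import *
import sys
np.set_printoptions(precision=4,suppress=True)
yh=np.array([-.272,.962])
P=[]
for c,f in(("wrist",fz),("top",lambda *a:atz(*a)[:2])):
    p=camera(c);q={};P.append(p)
    for n,z in [("mark_point",.026),("leg_index",.024)]:
        r=landmark_of(p,n)
        if r: q[n]=f(p,r[0]["centre"],z);print(c,n,np.round(r[0]["centre"],1),round(r[0]["confidence"],2),q[n])
    if len(q)==2: print("needle-mark y",(q["leg_index"]-q["mark_point"])@yh)
o=get_obs();print(o["eef_pos"],o["ft_force"],o["grasp_force"],"hub-based",(o["eef_pos"][:2]-[.5592,.0505])@yh+.055)
rel(*o["eef_pos"])
a=cv2.resize(P[0]["pixels"][60:320,140:500],(720,520),interpolation=cv2.INTER_CUBIC)
cv2.imwrite("pics/"+sys.argv[1]+"_w.png",a[:,:,::-1])
b=P[1]["pixels"][140:240,200:330];cv2.imwrite("pics/"+sys.argv[1]+"_t.png",cv2.resize(b,None,fx=6,fy=6,interpolation=cv2.INTER_CUBIC)[:,:,::-1])
E
python3 e.py s1
```

```text
wrist mark_point [417.2 245.3] 0.83 [0.5555 0.0471]
wrist leg_index [425.5 244.5] 0.56 [0.5564 0.0531]
needle-mark y 0.005573074578773906
top leg_index [355.1 121.5] 0.41 [ 0.6827 -0.1638]
[ 0.5483 -0.0103  0.0466] [0.1352 3.492  6.0935] 63.263890743255615 hub-based -0.0004822004977956193
t 17.93 eef [ 0.5483 -0.0103  0.0466] xang 177.4 slide [0. 0. 0.] spin None w 0.0131 j [-0.02  0.48 -0.16  0.93  0.    0.03]
```

View pics/s1_t.png

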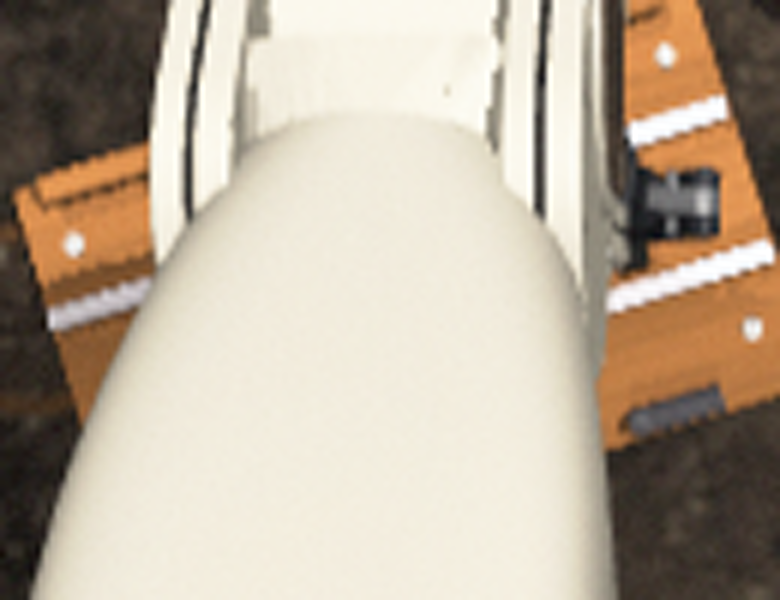

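Top is occluded by the arm, as the view shows, so I use the wrist picture.

View pics/s1_w.png

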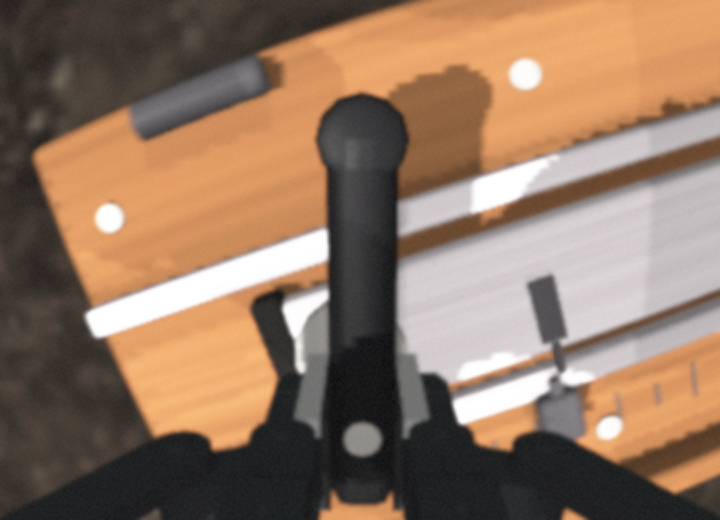

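```bash
python3 - <<'E'
from w import *
p=camera("wrist");yh=np.array([-.272,.962])
f=lambda c,r:(140+c/2-.25,60+r/2-.25)
a=[fz(p,f(*c),z) for c,z in (((556,376),.026),((562,415),.026),((561,367),.024),((546,310),.024))]
for v in a: print(v,v@yh)
E
```

```text
[0.5573 0.0472] -0.10618680074088044
[0.5709 0.0503] -0.10694077720093083
[0.5554 0.0493] -0.10367711582471753
[0.5369 0.0434] -0.10425475756198284
```

>>> {"api": "arm_command", "payload": {
  "slide": [
    [-0.1,-0.2,0],
    [-0.1,-0.2,0],
    [-0.1,-0.2,0],
    [-0.1,-0.2,0],
    [-0.1,-0.2,0]
  ],
  "spin": [0,0,0,0,0]
}}

```text
clock: 18.6
eef_pos: [0.5489, -0.0121, 0.0466]
tool_rot: [0.022, 1.0, 0.001, 0.001]
ft_force: [-1.4, 2.6, 6.1]
grip_width: 0.0129
grasp_force: 63.4
```

```bash
python3 - <<'E'
from w import *
p=camera("wrist");f=lambda c,r:(140+c/2-.25,60+r/2-.25)
print("screw",fz(p,f(362,438),.074))
E
python3 e.py s2
```

```text
screw [ 0.5466 -0.0123]
wrist mark_point [419.2 245.8] 0.95 [0.5566 0.0461]
wrist leg_index [422.2 247.1] 0.75 [0.5586 0.0488]
needle-mark y 0.0020602131080412305
top mark_point [356.  121.5] 0.34 [ 0.6821 -0.1658]
[ 0.5489 -0.0121  0.0467] [-0.7325  3.5142  7.2627] 63.352882862091064 hub-based -0.0024574176304061127
t 18.95 eef [ 0.5489 -0.0121  0.0467] xang 177.4 slide [0. 0. 0.] spin None w 0.013 j [-0.02  0.48 -0.16  0.93  0.    0.02]
```

>>> {"api": "arm_command", "payload": {
  "slide": [
    [0,0,0],
    [0,0,0],
    [0,0,0],
    [0,0,0],
    [0,0,0]
  ],
  "spin": [5,10,15,20,20]
}}

```text
clock: 19.58
eef_pos: [0.5487, -0.0122, 0.0466]
tool_rot: [0.196, 0.981, 0.001, 0.001]
ft_force: [-1.4, 2.8, 7.1]
grip_width: 0.0131
grasp_force: 63.4
```

```bash
python3 e.py s3
```

```text
wrist mark_point [425.6 215.4] 0.87 [0.559  0.0486]
wrist leg_index [425.4 214.4] 0.78 [0.5593 0.0491]
needle-mark y 0.00039572830720358774
[ 0.5487 -0.0122  0.0466] [0.0955 3.1507 6.6637] 63.41533184051514 hub-based -0.0024871111017135475
t 19.88 eef [ 0.5487 -0.0122  0.0466] xang 157.4 slide [0. 0. 0.] spin None w 0.0127 j [-0.02  0.48 -0.16  0.93  0.    0.37]
```

Force is steady and the needle is at the mark, so I swing on.

>>> {"api": "arm_command", "payload": {
  "slide": [
    [0,0,0],
    [0,0,0],
    [0,0,0],
    [0,0,0],
    [0,0,0]
  ],
  "spin": [7,14,21,28,28]
}}

```text
clock: 20.5
eef_pos: [0.5483, -0.0124, 0.0466]
tool_rot: [0.427, 0.904, 0.001, 0.001]
ft_force: [-1.2, 3.5, 8.2]
grip_width: 0.0129
grasp_force: 63.5
```

```bash
python3 e.py s4
```

```text
wrist mark_point [405.5 167. ] 0.95 [0.5572 0.0487]
wrist leg_index [404.5 169.4] 0.84 [0.5583 0.0474]
needle-mark y -0.0015289640457990185
[ 0.5483 -0.0123  0.0466] [-1.802   2.923   7.9476] 63.54321599006653 hub-based -0.002504552521396211
t 20.8 eef [ 0.5483 -0.0123  0.0466] xang 129.4 slide [0. 0. 0.] spin None w 0.0131 j [-0.02  0.48 -0.16  0.93  0.    0.86]
```

>>> {"api": "arm_command", "payload": {
  "slide": [
    [0.1,0,0],
    [0.1,0,0],
    [0.1,0,0],
    [0.1,0,0],
    [0.1,0,0]
  ],
  "spin": [6,12,18,23,23]
}}

```text
clock: 21.42
eef_pos: [0.5476, -0.0116, 0.0466]
tool_rot: [0.599, 0.801, 0.001, 0.0]
ft_force: [-1.5, 2.7, 8.8]
grip_width: 0.0133
grasp_force: 63.6
```

```bash
python3 e.py s5; python3 -c "
from workcell import *
print(get_obs()['ft_torque'])"
```

```text
wrist mark_point [375.4 139.4] 0.77 [0.5589 0.05  ]
wrist leg_index [371.6 139.4] 0.67 [0.5573 0.0493]
needle-mark y -0.00021681767432413956
[ 0.5477 -0.0116  0.0466] [-2.4095  2.9218  8.7518] 63.557127714157104 hub-based -0.0015798063349471425
t 21.73 eef [ 0.5477 -0.0116  0.0466] xang 106.4 slide [0. 0. 0.] spin None w 0.0132 j [-0.02  0.48 -0.16  0.93  0.    1.26]
[ 0.59016627  0.50543797 -0.05724215]
```

View pics/s5_w.png

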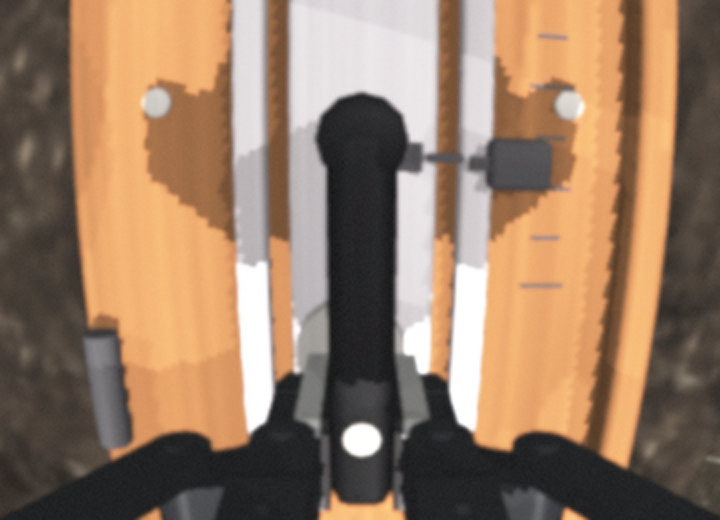

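The last view shows the lever lying along the leg, with the needle tip at (460,158) opposite the rider's tooth at (472,163), within about 1–2 mm. The grip force is 63 N, so I hand in.

```bash
python3 -c "
from workcell import *
o=get_obs();print(o['joint_vel'],o['grasp_force']);print(job_done())"
```

```text
[ 0.00102739  0.00023884  0.00175057 -0.00076808 -0.00108813  0.00045441] 63.557127714157104
the job is handed in; nothing more can be done
None
```

Job handed in at about 22 s: cork and walnut are in the large bowl, and the arm is holding the closed lever (63 N grip) with the needle about 1–2 mm from the rider by the last wrist picture; the hand-in call returned no verdict.

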